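Open the push-push battery hatch of the bench pack

TASK

Slide the roll of black tape off the blue battery hatch onto the bare grey deck beside it, without lifting it or tripping the hatch. Then press the hatch down once at its orange mark with a fingertip until it stops, take the finger right away so that the hatch springs up, and watch with the hand clear that it has stayed open for two seconds, not touching it again. Grip and lift nothing, and leave the two weights and the orange block where they stand.

Things in the scene. Friction and masses are not known exactly. Their poses are not given: they have to be found in the camera images.
- pack: grey battery pack, a flat box 150 (x) by 220 (y) by 45 mm high, fixed to the bench, turned up to 0.3 rad. Origin: centre of its underside; z up, own x from its front (red and black sockets, robot side) to its back, own y to its left. The left half of its flat top has the blue hatch; the right half (y -110 to +8 mm) is bare deck, with a brass weight in the far right corner.
- hatch (a joint): hinge of the blue hatch, rad. 0 = shut, latched, flush; negative = pressed in, hard stop at -0.085; positive = open. Pressed past -0.06 and let go, it springs up by itself in about 2 s to about 0.9 (50 degrees) and stays. Pushing the open hatch fully down again would latch it again. Over 0.6 is open.
- hatch_mark (a point): centre of the orange mark, 17 mm across, on top of the hatch, 14 mm from its front edge (pack x -30, y +45, z 45.5 mm when shut); moves with it. Pressed here, under 3 N does nothing; slowly pressed it yields at about 4 N (2 N more at 80 mm/s), trips after 4 mm and stops hard at 5.6 mm; to open, let go.
- deck_free (a point): point on the top of the bare grey deck (pack x = 0, y = -50, z = 45 mm), a good place for the middle of the tape roll; fixed to the pack.
- tape: roll of black tape lying flat on the blue hatch, 52 mm across and 19 mm high, 50 g, loose; solid to touch (its hole is closed). Origin at the centre of its underside, z up. It slides with about 0.5 N.
- brass_weight: small brass check weight, 19 mm across and 31 mm high, standing loose on the deck near its far right corner; leave it. Origin at the centre of its underside.
- silver_weight: silver check weight, 30 mm across and 48 mm high, standing loose on the bench behind the pack; leave it. Origin at the centre of its underside.
- orange_block: orange fixture block 30x40x22 mm, loose on the bench in front of the pack; leave it. Origin at the centre of its underside.
- lid_hinge (a point): middle of the hatch's hinge line (at its back edge, along pack y; pack x +36, y +45, z 43.5 mm), fixed to the pack. Shut, the lid reaches from here 80 mm to the front; it is 70 mm wide (pack y +10 to +80 mm), 4 mm thick, its top 0.5 mm above the deck, with a 2 to 3 mm gap round it.
Things that resemble listed ones, but are neither listed nor needed, are in the scene too. Of the things that look like the tape, the smallest one is meant.

How it is judged:
On the way, in this order (a step that is already met when the one before it is completed fails the run):
1. the tape roll lies flat on the bare deck, off the hatch, with the hatch still shut (y of tape in the frame of pack between -0.105 and -0.016 m and z of tape in the frame of pack between 0.042 and 0.048 m and linear speed of tape below 0.02 m/s and value of joint hatch between -0.02 and 0.05 rad), for 0.2 s.
2. the hatch is pressed in (by more than about 2.5 mm at the mark) (value of joint hatch below -0.04 rad).
3. the hatch has sprung up and stays open for a second with no finger on the pack (value of joint hatch above 0.6 rad and contact force between the fingers and pack below 0.1 N), for 1 s.
At the end, for the whole second after the job is handed in: The hatch stands open (more than 0.6 rad), the tape roll lies flat and still on the grey deck with its middle on the deck and the roll off the hatch (pack y from -105 to -14 mm, pack x within 70 mm), and the two weights and the orange block are within 30 mm of where they stood (value of joint hatch above 0.6 rad and y of tape in the frame of pack between -0.105 and -0.014 m and x of tape in the frame of pack between -0.07 and 0.07 m and z of tape in the frame of pack between 0.042 and 0.048 m and angle between tape's own z axis and vertical below 0.1 rad and linear speed of tape below 0.02 m/s and distance of each of brass_weight, silver_weight, orange_block from where it was at the start of the episode below 0.03 m); the robot touches nothing.
It fails at once if the tape roll is lifted off (12 mm or more above the deck) (z of tape in the frame of pack above 0.0575 m).
It fails at once if the tape roll is pinched or shoved hard (over 15 N) (contact force between the fingers and tape above 15 N).
It fails at once if the tape roll falls off the pack (z of tape in the frame of pack below 0.03 m).
It fails at once if the popped hatch is pushed back down (value of joint hatch above 0.3 rad and velocity of joint hatch below -0.15 rad/s and contact force between any of the fingers, the arm and pack above 1 N).
It fails at once if a weight or the orange block is lifted, knocked over or pushed away (distance of any of brass_weight, silver_weight, orange_block from where it was at the start of the episode above 0.03 m or angle between any of brass_weight, silver_weight's own z axis and vertical above 0.5 rad).
It also fails if it takes over 48 s, if anything falls off the work surface, if the arm or the gripper's body presses on something with over 40 N, if the wrist force passes 120 N, or if a joint passes its speed limit or range.

ROBOT

A 6-joint arm with a two-finger parallel gripper is mounted at the origin on a cart in front of the work surface, level with it; the furniture and walls round the work are solid. World frame = base frame: x ahead of the robot, y to its left, z up, the work surface at z = 0. Lengths are in m, angles in rad, forces in N, time in s.
With the tool pointing down it reaches from about 0.35 to 0.975 m from the base axis. Payload 4.9 kg.
Tool frame: the origin (TCP) lies at the very end of the fingers, on their centre line; the grasp point (between the pads) lies ctrl.grip_point_offset behind it (ctrl.grip_point_offset is the distance from the TCP to the grasp point, in m); z points along the fingers, y is the direction in which the jaws open and shut (so a half turn about z gives the same grasp; the last joint's range is limited). The gripper opens to 85 mm and grips with 20 to 120 N. Pads are 22 mm wide; open, the fingers measure 114 mm over their backs; the gripper's body (76 mm by 85 mm) begins 54 mm behind the grasp point. The pads swing forward as they close: fully open they stand 13 mm farther back than shut.
Start: joints at [-1.437, 0.053, 1.613, -0, 1.476, -0.119], TCP at [0.156, -0.605, 0.231] pointing down, gripper open.
Joint ranges: [-3.01, 3.01], [-1.01, 2.22], [0.06, 2.58], [-1.02, 4.17], [0.09, 2.62], [-3.14, 3.14]. Speed limits (rad/s): [2.57, 2.57, 3.14, 3.14, 3.14, 3.14].

INTERFACE

Orientations are given as a rotation vector (axis times angle).
In Python, from station import ctrl gives the robot as it stands. The module is installed in compiled form; this text tells all that it offers.
- The arm moves only by the shell command python3 -m creep 'ROWS' [FORCE]. ROWS is JSON, a list of rows, each a list of 5 numbers: the closure in counts, from 0 (fully open) to 255 (shut), then the shift along the tool's x, y, z in mm, then the turn about the tool's z in rad. A call has 1 to 12 rows; each row is the pose to reach, as a shift and turn from the pose commanded when the call began, along the tool's axes at that moment; what a row does not reach only later rows make up. A row lasts 1/12 s, in which the tool goes at most 41.7 mm and 7.16 degrees, less where a joint would pass 70% of its speed; a pose out of reach is approached as far as the arm can. A call with a gripper value outside its range is refused whole. The fingers move at their own pace and stop on an object; FORCE is the grip in N (left out, the last holds). Time passes only in rows, so rows that repeat a pose let the fingers close. It gives the time, the measured TCP pose, the force and the opening at its end, in the units of the state.
- ctrl.get_obs(): the state, without advancing time (a new reading comes with each control period).
- ctrl.get_image(name): name is "side" or "top" or "wrist"; returns the picture (400x640x3 uint8, red, green, blue); there is no depth.
- ctrl.calibration(name): a dict with "fx", "fy", "cx", "cy" (pixels), "k1" (the pictures are not rectified: a ray, as slopes to the right and down, at radius r is drawn at 1 + k1 r^2 times it, then the intrinsics apply), "R" (3x3) and "t" (3): a world point X has camera coordinates R X + t. Camera axes: x right, y down, z forward; pixel columns grow to the right and rows downward; lengths in m; the calibration is good to about 2 mm. A picture is of the moment at which its call begins: read the wrist's pose just before it. calibration takes no time and is no camera call; for the wrist camera it gives the pose at the moment of the call.
- ctrl.finish_job(): hands the job in, once; it reports no verdict.
Trained networks look in the newest picture that a camera, given by its name, has taken for a name from the list of things; names that differ only in an ending like _2 or _b are one class to them, and where a whole thing is asked for, a point or a joint stands for the part that bears it (a point fixed in the world has none). Each returns a list of dicts, best first, with "conf" (0 to 1); they miss things now and then, are a little off and sometimes report something else, mostly with a low value. They report only what shows in the picture. A call takes as long as a camera call. They do not tell look-alikes from the thing itself.
- ctrl.boxes_of(camera, label): "rect" ([left, top, width, height] in pixels, round what is visible of it).
- ctrl.outline_of(camera, label): "mask" (400x640 bool, what is visible of it) and "rect" ([left, top, width, height] in pixels, round what is visible of it).
The state is a dict: "t": time; "q": joint angles; "dq": joint speeds; "effort": joint torques, N m; "tool_pos": TCP position; "tool_rot": TCP orientation; "contact_force": force on the tool from outside, world axes, zero at the start; "wrist_torque": the same for the moment, N m; "opening": finger opening in m.
Only numpy, scipy, OpenCV 4.12 (cv2) and the standard library are available. Lean on these libraries where they do the work, as an engineer would, in place of code of your own. Each camera call takes 0.05 s, during which the arm holds its last target. There are 200 camera calls.

## Working session

There is one attempt and no reset: what is moved stays moved. The work goes in short steps, Python scripts to look and compute and a shell command to move; the robot and the scene stay as the last step left them, time stands still between calls to the robot, and variables do not carry over. Pictures are saved under pics/ and viewed, about 8 in all and at most 12, crops included, and the job is handed in when it is done.

```bash
mkdir -p pics; cat > h.py <<'E'
import numpy as np, cv2
from station import ctrl
def px(c,X):
    k=ctrl.calibration(c) if isinstance(c,str) else c
    p=np.atleast_2d(X)@np.array(k["R"]).T+np.array(k["t"]); s=p[:,:2]/p[:,2:]
    s=s*(1+k["k1"]*(s**2).sum(1,keepdims=True)); return s*[k["fx"],k["fy"]]+[k["cx"],k["cy"]]
def ray(c,uv,z):
    k=ctrl.calibration(c) if isinstance(c,str) else c
    d=(np.atleast_2d(uv)-[k["cx"],k["cy"]])/[k["fx"],k["fy"]]; s=d.copy()
    for _ in range(20): s=d/(1+k["k1"]*(s**2).sum(1,keepdims=True))
    R=np.array(k["R"]); o=-R.T@np.array(k["t"]); w=np.c_[s,np.ones(len(s))]@R
    return o+w*((z-o[2])/w[:,2])[:,None]
def save(n,im): cv2.imwrite(f"pics/{n}.png",im[...,::-1])
E
python3 - <<'E'
from h import *
a=ctrl.get_image("top"); b=ctrl.get_image("side")
save("a",cv2.resize(np.vstack([a,b]),(480,600))); save("top",a); save("side",b)
for l in ["tape","pack","hatch","hatch_mark","brass_weight","silver_weight","orange_block"]:
    for r in ctrl.boxes_of("top",l)[:4]: print(l,np.round(r["rect"],1),round(r["conf"],2))
print(ctrl.get_obs()["t"],ctrl.get_obs()["tool_rot"],ctrl.grip_point_offset)
for c in("top","side"):
    k=ctrl.calibration(c);print(c,-np.array(k["R"]).T@np.array(k["t"]),np.round(k["R"],2).tolist())
E
```

```text
tape [187.3 155.8  31.4  30.6] 0.63
tape [250.2 136.3  38.3  33.4] 0.62
tape [374.1 209.9  24.6  24.1] 0.51
pack [353.9 180.  111.4  91.9] 0.86
hatch [371.6 200.8  36.4  41. ] 0.92
hatch_mark [374.1 199.2  33.1  46.4] 0.73
brass_weight [447.1 202.5  14.    7.6] 0.42
silver_weight [411.3 179.6  13.3  10.5] 0.5
orange_block [407.3 278.2  17.1  12.4] 0.68
0.45 [-3.11637611e+00 -3.96033611e-01 -3.07988177e-05] 0.0187
top [ 0.35784547 -0.15709499  1.09457833] [[0.01, -1.0, -0.0], [-0.99, -0.01, -0.15], [0.15, 0.01, -0.99]]
side [ 0.18687918 -1.12516494  0.60773062] [[0.95, -0.31, -0.03], [-0.17, -0.46, -0.87], [0.26, 0.83, -0.49]]
```

View pics/top.png

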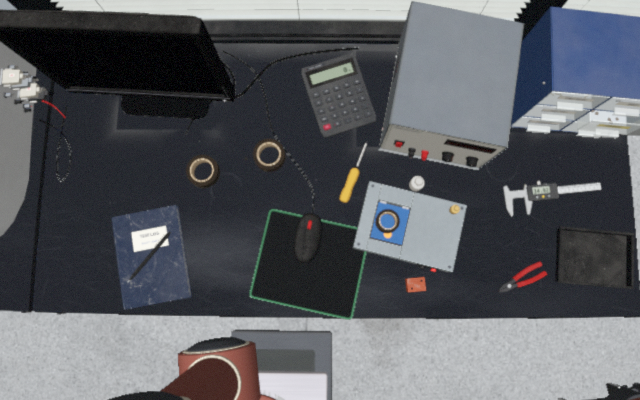

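View pics/side.png

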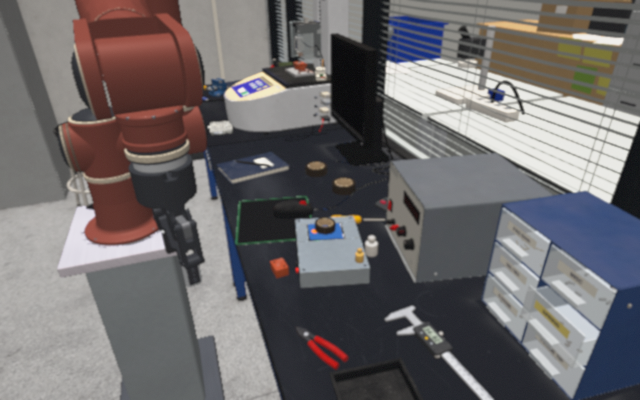

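The top view shows three tape-like rings, at (203,171), (268,154) and (387,221). The one at (387,221) is the smallest and lies on the blue hatch, so it fits the description. An enlarged crop will confirm this, along with the pack pose.

```bash
python3 - <<'E'
from h import *
a=cv2.imread("pics/top.png")
from scipy.optimize import least_squares
hsv=cv2.cvtColor(a,cv2.COLOR_BGR2HSV)
r=ctrl.outline_of("top","pack")[0]; m=r["mask"].astype(np.uint8)
print(r["rect"])
c=max(cv2.findContours(m,0,2)[0],key=cv2.contourArea)
q=cv2.approxPolyDP(cv2.convexHull(c),5,True)[:,0]; print(q.tolist(), cv2.boxPoints(cv2.minAreaRect(c)).tolist())
blue=((hsv[...,0]>100)&(hsv[...,0]<125)&(hsv[...,1]>130)&(hsv[...,2]>100)).astype(np.uint8)
blue[:170]=0; blue[:,:360]=0; blue[260:]=0;blue[:,420:]=0
b=cv2.minAreaRect(cv2.findNonZero(blue)); bp=cv2.boxPoints(b); W=ray("top",bp,.0455)
print(bp.tolist(),W.round(4).tolist())
for w in ray("top",q,.045):print(w.round(4))
t=ctrl.outline_of("top","tape")
for x in t:
    M=cv2.moments(x["mask"].astype(np.uint8),True); u=[M["m10"]/M["m00"],M["m01"]/M["m00"]]
    print("tape",u,ray("top",[u],.058 if u[0]>330 else .015),x["mask"].sum())
cv2.imwrite("pics/crop.png",cv2.resize(a[170:300,340:480],None,fx=4.5,fy=4.5,interpolation=cv2.INTER_CUBIC))
E
```

```text
[352.3, 181.0, 113.2, 92.2]
[[369, 181], [464, 205], [452, 271], [353, 246]] [[350.2720947265625, 251.5934600830078], [367.268798828125, 179.35740661621094], [469.43603515625, 203.39674377441406], [452.4393310546875, 275.6328125]]
[[370.3508605957031, 236.7818603515625], [378.4646911621094, 202.0084228515625], [409.0337219238281, 209.14120483398438], [400.9198913574219, 243.91464233398438]] [[0.4467, -0.2528, 0.0455], [0.523, -0.2709, 0.0455], [0.5079, -0.3377, 0.0455], [0.4318, -0.3189, 0.0455]]
[ 0.5698 -0.2504  0.045 ]
[ 0.5181 -0.4594  0.045 ]
[ 0.3742 -0.4288  0.045 ]
[ 0.4265 -0.2152  0.045 ]
tape [202.40296052631578, 171.07401315789474] [[0.59592368 0.12713149 0.015     ]] 608
tape [386.86376021798367, 220.6376021798365] [[ 0.48070443 -0.28731818  0.058     ]] 367
tape [268.4657258064516, 154.88508064516128] [[ 0.63484258 -0.02343508  0.015     ]] 496
```

View pics/crop.png

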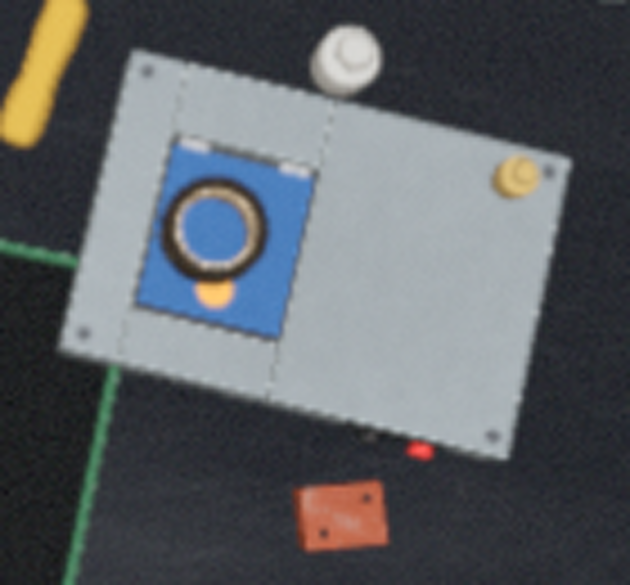

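The crop confirms it: the ring at crop (214,230), covering part of the hatch and just above the orange mark at (214,293), is the roll on the hatch. The brass weight is at (517,177). The pack sits at about (0.471,-0.339) with yaw -0.233. I'll move above the deck strip left of the roll, with the fingers part-closed as a cradle.

```bash
python3 -m creep '[[165,420,-271,0,-1.085],[165,420,-271,0,-1.085],[165,420,-271,0,-1.085],[165,420,-271,0,-1.085],[165,420,-271,0,-1.085],[165,420,-271,0,-1.085],[165,420,-271,0,-1.085],[165,420,-271,0,-1.085],[165,420,-271,0,-1.085],[165,420,-271,0,-1.085],[165,420,-271,0,-1.085],[165,420,-271,0,-1.085]]' 20
```

```text
t: 1.55
tool_pos: [0.4963, -0.2359, 0.2317]
tool_rot: [2.464, 1.948, 0.0]
contact_force: [0.1, -0.6, 0.1]
opening: 0.0302
```

```bash
python3 -m creep '[[165,0,0,40,0],[165,0,0,80,0],[165,0,0,110,0],[165,0,0,110,0],[165,0,0,110,0]]'; python3 - <<'E'
from h import *
o=ctrl.get_obs(); k=ctrl.calibration("wrist"); w=ctrl.get_image("wrist"); save("w1",w)
from scipy.spatial.transform import Rotation as Ro
print(o["t"],o["tool_pos"],Ro.from_rotvec(o["tool_rot"]).as_matrix().round(3).tolist(),o["contact_force"])
for l in ["tape","hatch_mark"]:
    for x in ctrl.outline_of("wrist",l)[:3]:
        M=cv2.moments(x["mask"].astype(np.uint8),True); u=[M["m10"]/M["m00"],M["m01"]/M["m00"]]
        print(l,round(x["conf"],2),np.round(u),x["rect"],ray(k,[u],.06 if l=="tape" else .0455))
yaw=-.233;O=np.array([.4712,-.339])
for n,p in dict(hc1=(-44,10),hc2=(-44,80),hc3=(36,80),hc4=(36,10),mark=(-30,45),c1=(-75,110),c2=(75,110),dfree=(0,-50)).items():
    q=np.array(p)/1000;X=[*(O+[q[0]*np.cos(yaw)-q[1]*np.sin(yaw),q[0]*np.sin(yaw)+q[1]*np.cos(yaw)]),.045]
    u=px(k,X)[0];print(n,u.round());cv2.circle(w,tuple(int(v) for v in u.clip(-999,999)),4,(255,0,255),1)
save("w1m",w)
E
```

```text
t: 1.97
tool_pos: [0.4941, -0.2369, 0.1198]
tool_rot: [-2.461, -1.946, 0.002]
contact_force: [0.4, -0.6, 0.5]
opening: 0.0303
1.9667 [ 0.4940891  -0.23686108  0.11975849] [[0.231, 0.973, -0.003], [0.973, -0.231, 0.002], [0.001, -0.004, -1.0]] [ 0.37592747 -0.56408276  0.46697805]
tape 0.56 [317. 272.] [289.9, 239.8, 58.5, 61.6] [[ 0.48162853 -0.28527278  0.06      ]]
tape 0.5 [416. 281.] [400.2, 270.7, 35.0, 23.3] [[ 0.56064192 -0.31308339  0.06      ]]
hatch_mark 0.74 [317. 262.] [269.2, 233.3, 99.3, 71.5] [[ 0.48221784 -0.28456029  0.0455    ]]
hc1 [272. 304.]
hc2 [267. 236.]
hc3 [362. 236.]
hc4 [358. 305.]
mark [286. 272.]
c1 [227. 203.]
c2 [412. 203.]
dfree [319. 354.]
```

View pics/w1m.png

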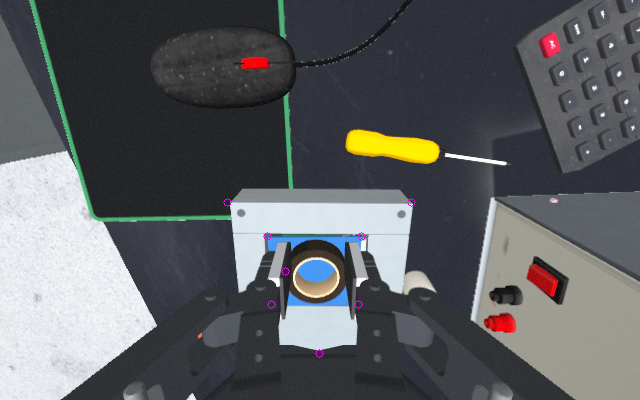

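The wrist view shows the roll at (317,272), centred between the fingers and ahead of them. The deck corners are within about 3 px of my model. I'll descend onto the left deck strip and feel for its height.

```bash
python3 -m creep '[[165,0,0,30,0],[165,0,0,58,0],[165,0,0,62,0],[165,0,0,63,0],[165,0,0,64,0],[165,0,0,65,0]]'; python3 -m creep '[[165,0,0,1,0],[165,0,0,2,0],[165,0,0,3,0]]'
```

```text
t: 2.62
tool_pos: [0.4969, -0.2389, 0.0591]
tool_rot: [2.461, 1.945, 0.002]
contact_force: [0.0, 0.1, 0.5]
opening: 0.03
t: 2.87
tool_pos: [0.4958, -0.238, 0.0543]
tool_rot: [2.463, 1.947, 0.001]
contact_force: [-0.0, -1.0, 0.2]
opening: 0.0306
```

```bash
for i in 1 ; do python3 -m creep '[[165,0,0,1,0],[165,0,0,2,0],[165,0,0,3,0],[165,0,0,3,0]]'; python3 -m creep '[[165,0,0,1,0],[165,0,0,1,0]]';python3 -m creep '[[165,0,0,1,0],[165,0,0,1,0]]';python3 -m creep '[[165,0,0,1,0],[165,0,0,1,0]]'; done
```

```text
t: 3.2
tool_pos: [0.495, -0.2375, 0.05]
tool_rot: [-2.464, -1.948, 0.0]
contact_force: [-0.1, -0.7, -0.5]
opening: 0.0305
t: 3.37
tool_pos: [0.4951, -0.2376, 0.0491]
tool_rot: [-2.464, -1.948, 0.0]
contact_force: [-0.0, -0.2, -0.6]
opening: 0.0301
t: 3.53
tool_pos: [0.4951, -0.2376, 0.0481]
tool_rot: [-2.464, -1.948, 0.0]
contact_force: [0.5, 0.0, -0.3]
opening: 0.0302
t: 3.7
tool_pos: [0.4951, -0.2376, 0.0471]
tool_rot: [-2.464, -1.948, 0.0]
contact_force: [0.6, -0.4, -0.1]
opening: 0.0304
```

```bash
python3 -m creep '[[165,-4,0,0,0],[165,-8,0,0,0],[165,-12,0,0,0],[165,-16,0,0,0],[165,-20,0,0,0],[165,-24,0,0,0],[165,-28,0,0,0],[165,-32,0,0,0],[165,-36,0,0,0],[165,-40,0,0,0],[165,-40,0,0,0]]'; python3 - <<'E'
from h import *
a=ctrl.get_image("top"); s=ctrl.get_image("side")
save("p1",np.hstack([cv2.resize(a[170:290,340:480],(560,480)),cv2.resize(s[190:310,270:330],(240,480))]))
E
```

```text
t: 4.62
tool_pos: [0.4858, -0.2774, 0.0474]
tool_rot: [2.465, 1.947, -0.0]
contact_force: [-0.8, -0.2, -0.7]
opening: 0.0303
```

View pics/p1.png

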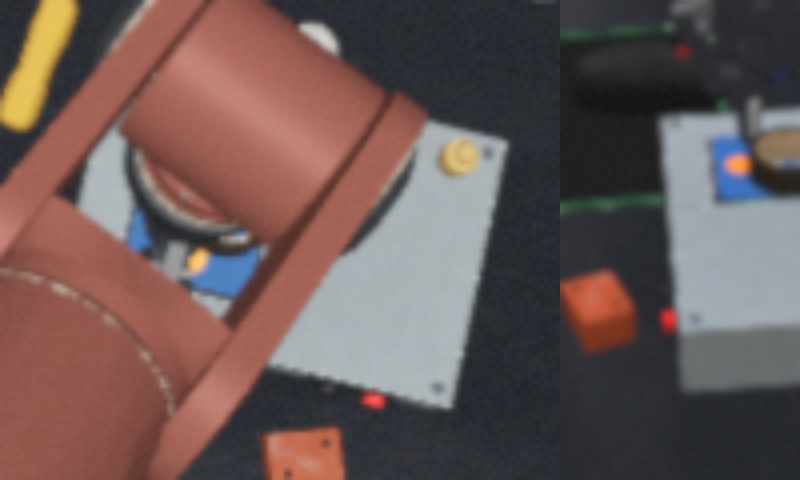

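The roll is moving ahead of the cradle and the hatch is still shut (mark visible at p1 (738,163) in the side crop). I'll keep pushing.

```bash
python3 -m creep '[[165,-4,0,0,0],[165,-8,0,0,0],[165,-12,0,0,0],[165,-16,0,0,0],[165,-20,0,0,0],[165,-24,0,0,0],[165,-28,0,0,0],[165,-32,0,0,0],[165,-36,0,0,0],[165,-40,0,0,0],[165,-40,0,0,0]]'; python3 -m creep '[[165,-4,0,0,0],[165,-8,0,0,0],[165,-12,0,0,0],[165,-16,0,0,0],[165,-20,0,0,0],[165,-24,0,0,0],[165,-28,0,0,0],[165,-32,0,0,0],[165,-35,0,0,0],[165,-37,0,0,0],[165,-37,0,0,0],[165,-37,0,0,0]]'; python3 - <<'E'
from h import *
k=ctrl.calibration("side");s=ctrl.get_image("side"); yaw=-.233;O=np.array([.4712,-.339])
for x in ctrl.outline_of("side","tape"):
    M=cv2.moments(x["mask"].astype(np.uint8),True); u=[M["m10"]/M["m00"],M["m01"]/M["m00"]]
    d=ray(k,[u],.056)[0][:2]-O; c,n=np.cos(yaw),np.sin(yaw); print(np.round(u),x["conf"],"pack",[c*d[0]+n*d[1],-n*d[0]+c*d[1]])
save("p2",cv2.resize(s[170:310,230:430],(800,560)))
E
```

```text
t: 5.63
tool_pos: [0.4766, -0.3163, 0.0474]
tool_rot: [2.465, 1.947, -0.0]
contact_force: [-0.4, -0.8, 0.2]
opening: 0.0302
t: 6.63
tool_pos: [0.4682, -0.3516, 0.0473]
tool_rot: [2.465, 1.948, -0.0]
contact_force: [-0.1, -0.3, -1.1]
opening: 0.03
[330. 248.] 0.66 pack [np.float64(-0.0014401557257043528), np.float64(-0.0458594449300147)]
[350. 186.] 0.47 pack [np.float64(0.09218028144295612), np.float64(0.2582518191273368)]
```

View pics/p2.png

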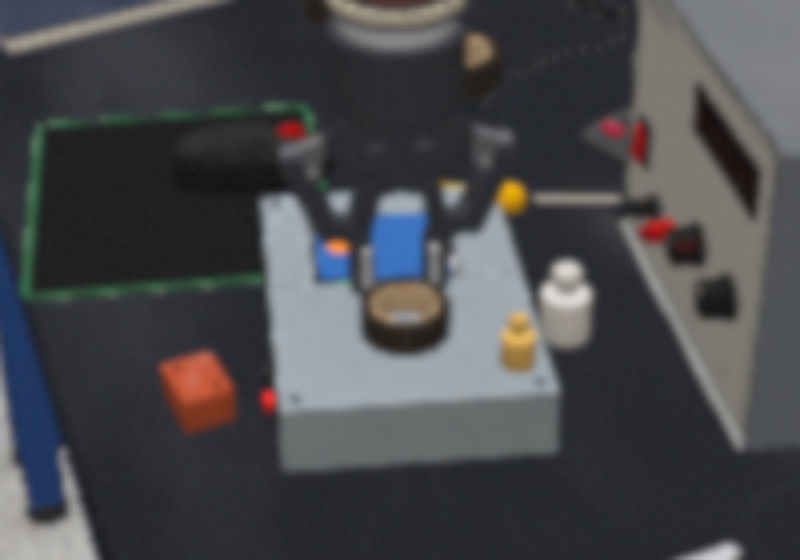

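The roll lies flat at about pack (-1,-46) mm, at p2 (405,310). The mark is visible at (337,247), and both weights and the orange block are in place. Next I'll back off, rise, turn, close the fingers and go above the mark.

```bash
python3 -m creep '[[165,6,0,0,0],[165,12,0,0,0],[165,12,0,-35,0],[165,12,0,-63,0],[255,40,-15,-63,0.2],[255,58,-28,-63,0.5],[255,58,-28,-63,1.571],[255,58,-28,-63,1.571],[255,58,-28,-63,1.571],[255,58,-28,-63,1.571],[255,58,-28,-63,1.571],[255,58,-28,-63,1.571]]'; python3 -m creep '[[255,0,0,0,0.55],[255,0,0,0,0.55],[255,0,0,0,0.55],[255,0,0,0,0.55],[255,0,0,0,0.55],[255,0,0,0,0.55]]'; python3 - <<'E'
from h import *
from scipy.spatial.transform import Rotation as Ro
o=ctrl.get_obs(); k=ctrl.calibration("wrist"); w=ctrl.get_image("wrist")
print(o["t"],o["tool_pos"],Ro.from_rotvec(o["tool_rot"]).as_matrix()[:2,0],np.round(o["q"],2))
yaw=-.233;O=np.array([.4712,-.339])
h=cv2.cvtColor(w,cv2.COLOR_RGB2HSV)
P=lambda u,z:(lambda d:(np.cos(yaw)*d[0]+np.sin(yaw)*d[1],-np.sin(yaw)*d[0]+np.cos(yaw)*d[1]))(ray(k,[u],z)[0][:2]-O)
for x in ctrl.outline_of("wrist","hatch")[:1]:
    bp=cv2.boxPoints(cv2.minAreaRect(cv2.findNonZero(x["mask"].astype(np.uint8))));print("hatch",x["conf"],[np.round(P(b,.0455),4).tolist() for b in bp])
m=((h[...,0]>8)&(h[...,0]<25)&(h[...,1]>140)&(h[...,2]>150)).astype(np.uint8)
n,_,st,ce=cv2.connectedComponentsWithStats(m)
for i in range(1,n):
    if st[i,4]>60: print("orange",st[i],ce[i],np.round(P(ce[i],.0455),4))
for p in [(-44,10),(-44,80),(36,80),(36,10),(-30,45)]:
    q=np.array(p)/1000;X=[*(O+[q[0]*np.cos(yaw)-q[1]*np.sin(yaw),q[0]*np.sin(yaw)+q[1]*np.cos(yaw)]),.0455]
    cv2.circle(w,tuple(int(v) for v in px(k,X)[0].clip(-999,999)),4,(255,0,255),1)
cv2.drawMarker(w,tuple(int(v) for v in px(k,[*o["tool_pos"][:2],.0455])[0]),(255,0,0),0,12)
save("w2",w)
E
```

```text
t: 7.73
tool_pos: [0.4544, -0.2878, 0.1103]
tool_rot: [-3.098, -0.52, -0.0]
contact_force: [-0.5, -0.7, 0.4]
opening: -0.0003
t: 8.23
tool_pos: [0.4544, -0.2879, 0.1102]
tool_rot: [-3.124, 0.333, 0.0]
contact_force: [-1.4, 0.1, -0.2]
opening: -0.0001
8.2333 [ 0.45437714 -0.28788453  0.11021852] [ 0.97755207 -0.21069393] [-0.7  -0.05  1.92  0.    1.27  1.08]
hatch 0.77 [[-0.0443, 0.0834], [0.0396, 0.0788], [0.0393, 0.0106], [-0.0449, 0.0062]]
orange [183  30  22 111 814] [198.45454545  85.6977887 ] [0.0638 0.1291]
orange [494  90  27  28 422] [504.28672986 103.39810427] [ 0.0569 -0.0827]
orange [519  94  21  21 194] [526.80412371 103.61340206] [ 0.0572 -0.0988]
```

View pics/w2.png

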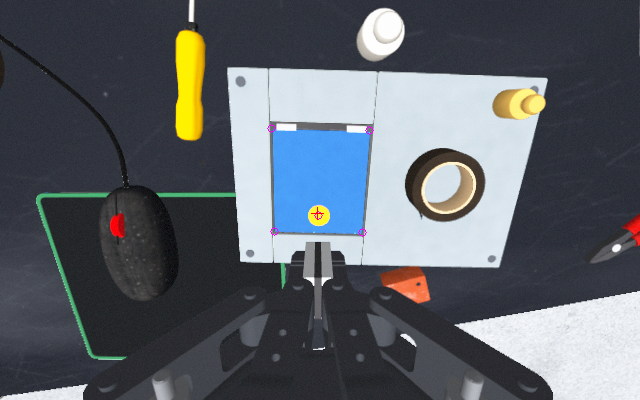

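The model fits the hatch. The TCP projects onto the mark at (319,214), about 2 mm inboard, and the roll at (445,185) is clear of the hatch. I'll descend and press slowly.

```bash
python3 -m creep '[[255,0,0,30,0],[255,0,0,55,0],[255,0,0,60,0],[255,0,0,62,0],[255,0,0,62,0]]'; python3 -m creep '[[255,0,0,1,0],[255,0,0,2,0],[255,0,0,3,0],[255,0,0,4,0],[255,0,0,5,0]]'; python3 -m creep '[[255,0,0,1,0],[255,0,0,1,0]]'
```

```text
t: 8.75
tool_pos: [0.4544, -0.2886, 0.0485]
tool_rot: [-3.124, 0.332, 0.0]
contact_force: [0.9, -0.1, -0.2]
opening: -0.0001
t: 9.17
tool_pos: [0.4552, -0.2894, 0.0446]
tool_rot: [3.122, -0.333, 0.003]
contact_force: [-0.7, -0.8, 3.0]
opening: 0.0003
t: 9.33
tool_pos: [0.4551, -0.2893, 0.043]
tool_rot: [3.123, -0.333, 0.003]
contact_force: [1.1, -1.3, 2.7]
opening: 0.0001
```

```bash
python3 -m creep '[[255,0,0,1,0],[255,0,0,1,0]]'; python3 -m creep '[[255,0,0,1,0],[255,0,0,1,0]]'; python3 -m creep '[[255,0,0,1,0],[255,0,0,1,0]]'
```

```text
t: 9.5
tool_pos: [0.4551, -0.2893, 0.0419]
tool_rot: [3.123, -0.333, 0.003]
contact_force: [1.8, -2.2, 2.9]
opening: 0.0003
t: 9.67
tool_pos: [0.4549, -0.2891, 0.0407]
tool_rot: [3.123, -0.333, 0.002]
contact_force: [2.2, -1.7, 3.5]
opening: 0.0
t: 9.83
tool_pos: [0.4549, -0.2892, 0.0404]
tool_rot: [3.123, -0.333, 0.002]
contact_force: [1.0, -0.4, 8.8]
opening: -0.0001
```

The force has jumped to 8.8 N and travel has nearly stopped, so this looks like the hard stop. I'll press 1 mm more to confirm, then retreat fast.

```bash
python3 -m creep '[[255,0,0,1,0],[255,0,0,1,0]]'; python3 -m creep '[[255,0,0,-41,0],[255,-15,0,-79,0],[255,-35,0,-112,0],[255,-55,0,-145,0],[255,-70,0,-170,0],[255,-70,0,-170,0],[255,-70,0,-170,0],[255,-70,0,-170,0]]'; python3 -m creep '[[255,0,0,0,0],[255,0,0,0,0],[255,0,0,0,0],[255,0,0,0,0],[255,0,0,0,0],[255,0,0,0,0],[255,0,0,0,0],[255,0,0,0,0],[255,0,0,0,0],[255,0,0,0,0],[255,0,0,0,0],[255,0,0,0,0]]';python3 -m creep '[[255,0,0,0,0],[255,0,0,0,0],[255,0,0,0,0],[255,0,0,0,0],[255,0,0,0,0],[255,0,0,0,0],[255,0,0,0,0],[255,0,0,0,0],[255,0,0,0,0],[255,0,0,0,0],[255,0,0,0,0],[255,0,0,0,0]]'; python3 - <<'E'
from h import *
s=ctrl.get_image("side");save("p3",cv2.resize(s[170:310,230:430],(800,560)))
E
```

```text
t: 10.0
tool_pos: [0.455, -0.2892, 0.0402]
tool_rot: [3.123, -0.332, 0.001]
contact_force: [-1.8, 1.7, 13.0]
opening: 0.0002
t: 10.67
tool_pos: [0.385, -0.273, 0.2063]
tool_rot: [-3.122, 0.333, 0.005]
contact_force: [-0.2, -0.3, -0.5]
opening: -0.0001
t: 11.67
tool_pos: [0.3859, -0.2739, 0.2084]
tool_rot: [3.124, -0.333, 0.0]
contact_force: [0.4, 0.4, -0.0]
opening: -0.0
t: 12.67
tool_pos: [0.3859, -0.2739, 0.2083]
tool_rot: [3.124, -0.333, 0.0]
contact_force: [-0.6, -0.1, 0.6]
opening: -0.0001
```

View pics/p3.png

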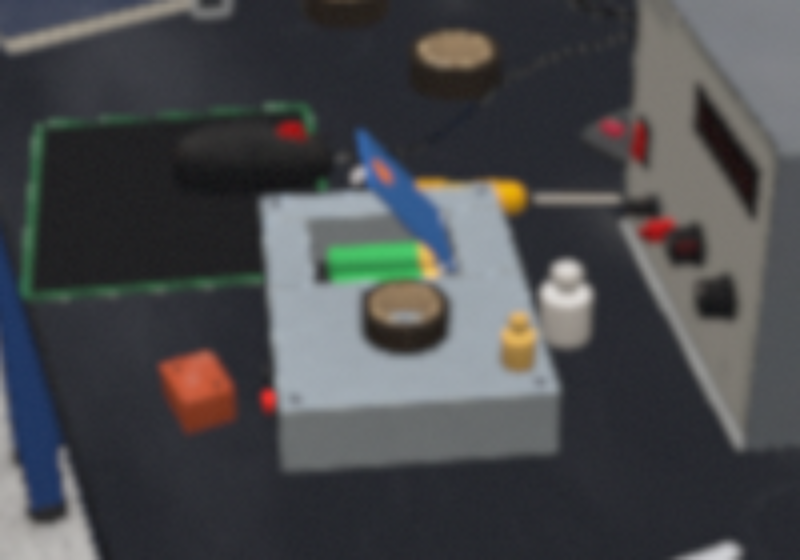

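The hatch is open (edge at (360,135)), the roll lies flat at (405,315), and the weights and block have not moved. I'll watch two more seconds with the hand clear, then hand in.

```bash
python3 -m creep '[[255,0,0,0,0],[255,0,0,0,0],[255,0,0,0,0],[255,0,0,0,0],[255,0,0,0,0],[255,0,0,0,0],[255,0,0,0,0],[255,0,0,0,0],[255,0,0,0,0],[255,0,0,0,0],[255,0,0,0,0],[255,0,0,0,0]]' >/dev/null;python3 -m creep '[[255,0,0,0,0],[255,0,0,0,0],[255,0,0,0,0],[255,0,0,0,0],[255,0,0,0,0],[255,0,0,0,0],[255,0,0,0,0],[255,0,0,0,0],[255,0,0,0,0],[255,0,0,0,0],[255,0,0,0,0],[255,0,0,0,0]]'; python3 - <<'E'
from h import *
s=ctrl.get_image("side");n=cv2.resize(s[170:310,230:430],(800,560))[...,::-1];save("p4",n[...,::-1])
p=cv2.imread("pics/p3.png");d=cv2.absdiff(p,n)[100:480,150:600]
print("change since last picture: mean",d.mean(),"share>60:",(d.max(2)>60).mean())
E
```

```text
t: 14.72
tool_pos: [0.3859, -0.2739, 0.2083]
tool_rot: [-3.124, 0.333, -0.0]
contact_force: [0.3, -1.0, -0.0]
opening: 0.0001
change since last picture: mean 0.7689941520467837 share>60: 0.0
```

View pics/p4.png

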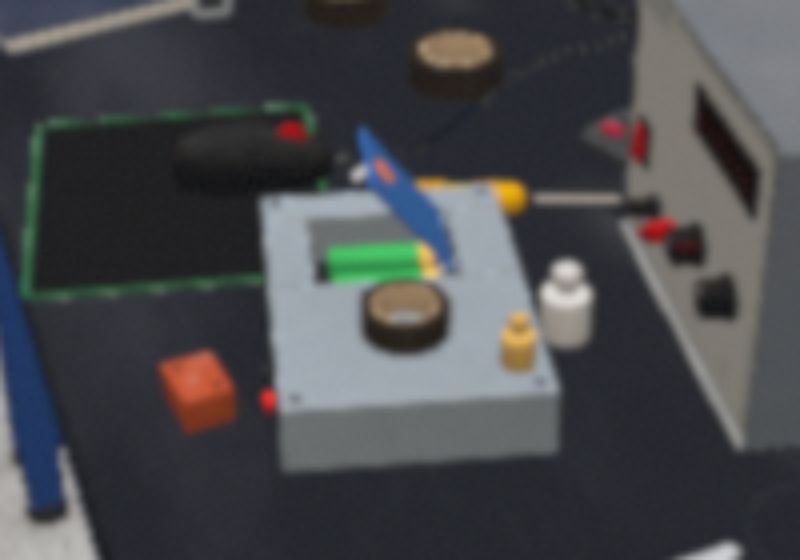

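The picture is unchanged after two seconds: the hatch stands open at (400,195) and the roll is still at (405,315).

```bash
python3 -c "
from station import ctrl
print(ctrl.finish_job())"
```

```text
the job is handed in; nothing more can be done
None
```

The job is done and handed in at about 14.8 s of the 48 s allowed; `finish_job` gives no verdict.

- **Tape:** I slid the roll off the hatch with the part-closed fingers, without gripping it. It lies flat on the bare deck at about pack (-1, -46) mm, and the hatch stayed shut while I pushed.
- **Hatch:** I pressed once with the closed fingertips, about 2 mm inboard of the mark's centre. It yielded at 3 to 4 N and stopped hard about 5 mm down (13 N), and I then pulled the hand straight away. It sprang open.
- **Last checks:** Two side pictures about 2 s apart, with the hand clear, were practically identical: hatch open, roll flat and still. The weights and the block look unmoved.

No check failed or disagreed. I judged the hatch angle and the unmoved weights and block by eye from the pictures, not by measurement.

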